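# Unlock the studio's blade box

### The arm

A 7-joint arm with a two-finger parallel gripper is mounted at the origin on the work surface. World frame = base frame: x ahead of the robot, y to its left, z up, the work surface at z = 0. Lengths are in m, angles in degrees, forces in N, time in s.
With the tool pointing down it reaches from about 0.425 to 0.875 m from the base axis. Payload 4.7 kg.
Tool frame: the origin (TCP) lies midway between the tips of the shut fingers; the grasp point (between the pads) lies env.grip_point_offset behind it (env.grip_point_offset is the distance from the TCP to the grasp point, in m); z points along the fingers, y is the line along which they close (so a half turn about z gives the same grasp; the last joint's range is limited). The gripper opens to 87 mm and grips with 3 to 60 N. Pads are 19 mm wide; open, the fingers measure 117 mm over their backs; the gripper's body (75 mm by 190 mm) begins 51 mm behind the grasp point.
Start: joints at [0.808, 18.392, -4.016, 83.108, 1.295, 78.541, -3.26], TCP at [0.65, -0, 0.223] pointing down, gripper open.
Joint ranges: [-163.93, 163.93], [-17.29, 119.83], [-79.2, 71.16], [3.27, 140.29], [-89.18, 269.18], [5.43, 117.66], [-154.24, 154.24]. Speed limits (degrees/s): [147.25, 147.25, 180, 180, 180, 180, 180].

### API

Orientations are given as [roll, pitch, yaw] about the fixed x, y, z axes, in that order (R = Rz(yaw) Ry(pitch) Rx(roll)).
In Python, from cell import env gives the robot as it stands.
- The arm moves only by the shell command python3 -m creep 'ROWS' [FORCE]. ROWS is a JSON object of lists of equal length, an entry for each row: "translation": the shift along the tool's x, y, z in units of 0.08 m (1.0 is 0.08 m), a list of three; "turn": the turn, a rotation vector about the tool's x, y, z in units of 180 degrees (1.0 is 180 degrees), a list of three; "grip": the opening, from 0 (shut) to 1 (fully open). In form: {"translation": [[x, y, z], ...], "turn": [[ax, ay, az], ...], "grip": [grip, ...]}. A call has 1 to 5 rows; each row shifts and turns the commanded pose from where the row before left it, along the tool's axes as they then stand; what a row does not reach is not made up. A row lasts 1/8 s, in which the tool goes at most 62.5 mm and 10.7 degrees, less where a joint would pass 70% of its speed; a pose out of reach is approached as far as the arm can. A call with a number of a shift or a turn outside -1 to 1 is refused whole. A call with a gripper value outside its range is refused whole. The fingers move at their own pace and stop on an object; FORCE is the grip in N (left out, the last holds). Time passes only in rows, so rows that do not move let the fingers close. It gives the time, the measured TCP pose, the force, the opening and the grip force at its end, in the units of the state.
- env.get_obs(): the state, without advancing time (a new reading comes with each control period).
- env.read_camera(name): name is "scene" or "side" or "wrist"; returns a dict with "frame" (384x512x3 uint8, red, green, blue), "z_map" (384x512 float32, m along the optical axis (not along the pixel's ray), 0 where there is no reading), "K" (3x3 intrinsics, pixels), "rvec" (rotation vector, rad) and "tvec" (3), from world to camera coordinates, as OpenCV has them. Camera axes: x right, y down, z forward; pixel columns grow to the right and rows downward; lengths in m; the calibration is good to about 2 mm. The wrist camera is an equidistant fisheye: a pixel r from the principal point sees the ray r / f radians off the axis. A picture is of the moment at which its call begins.
- env.sign_off(): hands the job in; it is judged then, once.
The state is a dict: "time_s": time; "qpos": joint angles; "joint_velocities": joint speeds; "effort": joint torques, N m; "tool_pos": TCP position; "tool_rot": TCP orientation; "force": force on the tool from outside, world axes, zero at the start; "wrist_torque": the same for the moment, N m; "grip_width": finger opening in m; "grasp_force": force on a finger pad.
Only numpy, scipy, OpenCV 4.12 (cv2) and the standard library are available. Lean on these libraries where they do the work, as an engineer would, in place of code of your own. Each camera call takes 0.05 s, during which the arm holds its last target. There are 200 camera calls.

### The job

Take the red-headed key out of the wooden tool block, put it into the lock on the lid of the steel blade box, feel for the keyway and push the key fully home while the lid is still shut. Turn it gently clockwise until the bolt lets go, then let go of the key so that the lid springs ajar; leave the key in the lock, do not force it, and leave the other things on the bench where they are.

Things in the scene. Friction and masses are not known exactly. Their poses are not given: they have to be found in the camera images.
- key_grip (a point): centre of the loose key's red plastic head: 10 thick (x) x 32 wide (y) x 34 high (z) mm. The key stands upright in the wooden block at the start, head up, 70 mm tall in all, 35 to 60 g; a half turn about z is the same key. It tolerates at most 25 N of contact force in the lock (about 0.1 N m of turning).
- key_tip (a point): tip of the key's flat steel blade, 53 mm below key_grip. The blade is 3.5 mm thick (x), 12 mm wide (y) and 26 mm long, its edges square; above it comes a steel collar 6 x 15 mm, 10 mm high, up to the head. Thickness and width lie in the same directions as the head's.
- box: blue-grey steel blade box, bolted to the bench: 180 (x, front to back) x 240 (y) mm, lid top 89 mm above the bench; origin at the centre of its underside, x towards the lid's hinge at the rear. A folded carrying handle lies on the lid, 13 mm high, 62 mm behind the lock.
- lock (a point): on the lock's axis at the face of its brass plug, level with the lid's top, 32 mm behind the box's front edge; x to the rear, y along the front, z out of the lid (lid's frame). A steel ring (36 mm across, 22 inside, 2 high) surrounds it. Keyway: a slot 4.5 x 13 mm, mouth chamfered 0.6 mm. The worn plug rests with the slot's long side anywhere up to 0.5 rad either way from y: look or feel for it.
- lock_home (a point): point 27 mm above lock on its axis: key_grip is here when the key is fully home, its collar on the plug. The last 8 mm in press a spring (1 to 3 N). Only within 1 mm of home does the key turn beyond 0.55 rad. It turns clockwise seen from above against light friction; the hidden cam lets go at about 1.15 rad clockwise from y, and a firm stop comes at 1.40. Past 0.8 rad the key stays in when let go.
- lid (a joint): angle of the lid (rad): 0 shut, grows as its front rises. After the cam lets go, hinge springs lift it softly (about 2 N at the lock) to about 0.3 rad, but not while the key is held; with the key let go it rises, the key tilting back with it between the fingers.
- block_slot (a point): mouth of the key's slot in the top of the fixed wooden tool block, 60 (x) x 140 (y) x 42 mm high; slot 45 mm from the block's centre towards +y, long side along y. The key's collar rests on the block's top, its blade 26 mm deep in the slot with 1.2 mm of play. Two fixed craft knives stand 80 and 100 mm from the slot towards -y, 75 mm above the block.
- spray_can: loose spray can, 53 mm diameter, 160 mm tall, silver with a white label, standing on the bench; origin at the centre of its underside. To be left alone.
- tape_roll: loose yellow roll of tape, 90 mm diameter, 24 mm high, lying flat on the bench; origin at the centre of its underside. To be left alone.
- glue_jar: loose glass glue jar with a blue cap, 68 mm diameter, 85 mm tall; origin at the centre of its underside. To be left alone.

How it is judged:
By the outcome, as a careful person would: the job done as asked, in the order asked, and still so for the second after the job is handed in, with the robot touching nothing.
It also fails if it takes over 72 s, if anything falls off the work surface, if the arm or the gripper's body presses on something with over 40 N, if the wrist force passes 120 N, or if a joint passes its speed limit or range.

## Working session

There is one attempt and no reset: what is moved stays moved. The work goes in short steps, Python scripts to look and compute and a shell command to move; the robot and the scene stay as the last step left them, time stands still between calls to the robot, and variables do not carry over. Pictures are saved under pics/ and viewed, at most 10 in all, crops included, and the job is handed in when it is done.

```bash
ls; mkdir -p pics; cat > h.py <<'E'
import numpy as np, cv2, json
from cell import env
from scipy.spatial.transform import Rotation as Ro
def cam(n):
    c=env.read_camera(n); c['R']=cv2.Rodrigues(np.array(c['rvec'],float))[0]; c['t']=np.array(c['tvec'],float).ravel(); return c
def cloud(c):
    K=c['K'];h,w=c['z_map'].shape;u,v=np.meshgrid(np.arange(w),np.arange(h));z=c['z_map']
    P=np.stack([(u-K[0,2])/K[0,0]*z,(v-K[1,2])/K[1,1]*z,z],-1)
    return (P-c['t'])@c['R']
def save(n,im): cv2.imwrite('pics/'+n,im[...,::-1])
E
python3 - <<'E'
from h import *
a=cam('scene');b=cam('side')
np.savez('s.npz',**a);np.savez('d.npz',**b)
save('a.png',a['frame']);save('b.png',b['frame'])
print(env.get_obs(),env.grip_point_offset)
for c in(a,b):print(c['K'],-c['R'].T@c['t'])
E
```

```text
pics
{'time_s': 0.1, 'qpos': array([ 0.80978571, 18.4349449 , -4.0133407 , 83.16870924,  1.2955896 ,
       78.54055962, -3.26112749]), 'joint_velocities': array([ 0.00238529, -0.16159665,  0.02180312, -0.04261955, -0.04883613,
       -0.09133989,  0.11437811]), 'effort': array([ 1.37795760e-04, -4.92569017e+01, -4.06077392e-01, -3.13399816e+01,
       -6.42974046e-02,  3.95253638e-02,  6.49213871e-05]), 'tool_pos': array([ 6.49500587e-01, -9.89626916e-05,  2.21562102e-01]), 'tool_rot': array([-1.79901042e+02,  6.75580267e-03,  8.99967435e+01]), 'force': array([-0.12523425,  0.32906228, -1.0015485 ]), 'wrist_torque': array([-0.02119893,  0.02784709, -0.00560397]), 'grasp_force': 0.0, 'grip_width': 0.08703491024981411} 0.0187
[[362.10031947   0.         258.27480832]
 [  0.         362.10031947 192.97572366]
 [  0.           0.           1.        ]] [1.23361626 0.17742947 0.73930862]
[[433.45805369   0.         264.24633386]
 [  0.         433.45805369 188.8780671 ]
 [  0.           0.           1.        ]] [ 0.1489601  -0.58777436  0.6645186 ]
```

View pics/a.png

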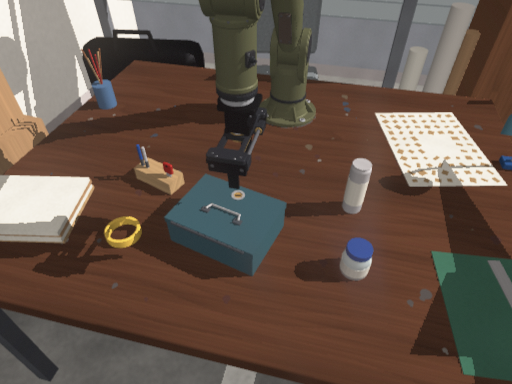

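View pics/b.png

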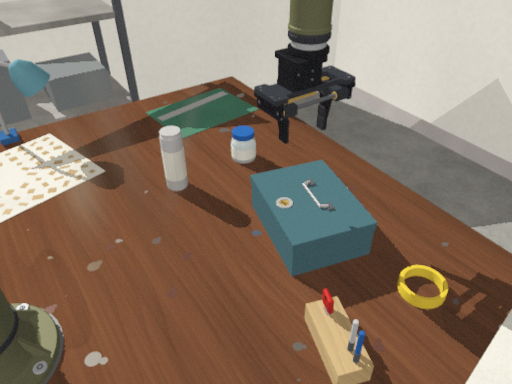

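The scene view shows the lock at about (238,195) and the red key at (168,168). In the side view they are at (284,203) and (328,300). Next I'll measure both.

```bash
python3 - <<'E'
from h import *
for f in('s','d'):
    c=dict(np.load(f+'.npz'));P=cloud(c);I=c['frame'];hsv=cv2.cvtColor(I,cv2.COLOR_RGB2HSV)
    H,S,V=hsv[...,0],hsv[...,1],hsv[...,2]
    red=((H<6)|(H>174))&(S>180)&(V>100)&(P[...,2]>.03)&(P[...,2]<.2)
    n,l,st,ce=cv2.connectedComponentsWithStats(red.astype(np.uint8))
    for i in range(1,n):
        if st[i,4]>15:
            p=P[l==i];print(f,'red',st[i],p.min(0).round(4),np.median(p,0).round(4),p.max(0).round(4))
            t=p[p[:,2]>p[:,2].max()-.006];print(' top',t.mean(0),cv2.minAreaRect((t[:,:2]*1000).astype(np.float32)))
    lid=(H>85)&(H<105)&(S>80)&(abs(P[...,2]-.089)<.006)&(P[...,0]<.95)
    n,l,st,ce=cv2.connectedComponentsWithStats(lid.astype(np.uint8));i=1+st[1:,4].argmax()
    p=P[l==i];print('lid',len(p),p.mean(0),cv2.minAreaRect((p[:,:2]*1000).astype(np.float32)))
    wood=(H>8)&(H<25)&(S>60)&(abs(P[...,2]-.042)<.006)
    n,l,st,ce=cv2.connectedComponentsWithStats(wood.astype(np.uint8));i=1+st[1:,4].argmax()
    p=P[l==i];print('wood',len(p),p.mean(0),cv2.minAreaRect((p[:,:2]*1000).astype(np.float32)))
    u,v=((238,195),(284,203))[f=='d'];print('lock',P[v,u], P[v-1:v+2,u-1:u+2].reshape(-1,3).mean(0))
E
```

```text
s red [163 162   9  12  65] [ 0.5004 -0.2764  0.0564] [ 0.5099 -0.2601  0.0748] [ 0.5153 -0.2478  0.0894]
 top [ 0.50752125 -0.26224611  0.08648007] ((506.7500915527344, -263.1510925292969), (29.269744873046875, 7.471581935882568), 70.35643005371094)
lid 4557 [ 0.65541325 -0.03625458  0.09129335] ((645.3939819335938, -41.6923828125), (243.16482543945312, 181.23220825195312), 76.28495025634766)
wood 572 [ 0.49928788 -0.30040664  0.04369184] ((491.66412353515625, -304.89849853515625), (141.9138946533203, 62.62336730957031), 71.93306732177734)
lock [ 0.58409853 -0.02862771  0.08765319] [ 0.58613848 -0.02798314  0.08970617]
d red [323 288  10  25 173] [ 0.497  -0.278   0.0575] [ 0.5018 -0.2661  0.079 ] [ 0.5113 -0.2472  0.0876]
 top [ 0.50419698 -0.26258065  0.08492289] ((505.0121154785156, -261.8866271972656), (30.20633888244629, 7.959916114807129), 72.38079833984375)
lid 5793 [ 0.63474226 -0.05910563  0.08951681] ((643.0279541015625, -43.81895446777344), (245.12889099121094, 184.71514892578125), 76.13082885742188)
wood 2389 [ 0.48674283 -0.31145996  0.04201379] ((493.14508056640625, -305.3811950683594), (141.5889129638672, 61.51850891113281), 71.72329711914062)
lock [ 0.58856975 -0.02673776  0.08669354] [ 0.58726674 -0.02840003  0.08841516]
```

```bash
python3 - <<'E'
from h import *
c=cam('wrist');np.savez('w.npz',**c);save('w.png',c['frame']);print(c['K'],c['R'],-c['R'].T@c['t'])
E
```

```text
[[297.31863964   0.         260.69457234]
 [  0.         297.31863964 191.65882621]
 [  0.           0.           1.        ]] [[ 9.99998850e-01  4.73325392e-04 -1.44067121e-03]
 [ 8.27804621e-04 -9.66385906e-01  2.57094526e-01]
 [-1.27055498e-03 -2.57095423e-01 -9.66385187e-01]] [0.64847936 0.07140138 0.38271002]
```

View pics/w.png

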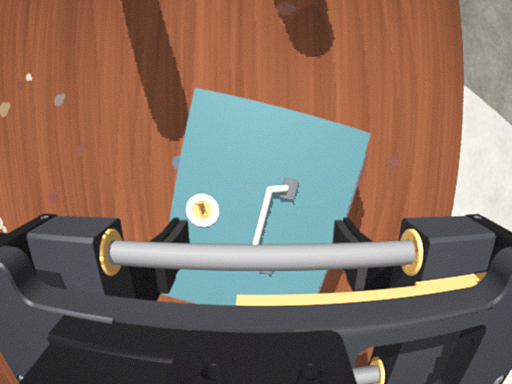

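The lock is at about (203,210) in the wrist view, with a dark slot visible. I'll mask the ring and slot and cast rays onto the lid plane.

```bash
cat >> h.py <<'E'
def wray(c,uv,z):
    "fisheye pixels -> world points on plane z"
    K=c['K'];d=(np.asarray(uv,float).reshape(-1,2)-K[:2,2][None])/K[0,0];r=np.linalg.norm(d,axis=1)+1e-12
    v=np.c_[d/r[:,None]*np.sin(r)[:,None],np.cos(r)]@c['R'];o=-c['R'].T@c['t']
    return o+v*((z-o[2])/v[:,2])[:,None]
E
python3 - <<'E'
from h import *
c=dict(np.load('w.npz'));I=c['frame'][185:235,178:228];save('w1.png',cv2.resize(I,None,fx=10,fy=10,interpolation=cv2.INTER_NEAREST))
hsv=cv2.cvtColor(I,cv2.COLOR_RGB2HSV)
lid=(hsv[...,0]>80)&(hsv[...,0]<110)&(hsv[...,1]>80)
n,l,st,ce=cv2.connectedComponentsWithStats((~lid).astype(np.uint8));i=1+st[1:,4].argmax()
print('ring',st[i],wray(c,ce[i]+[178,185],.0905))
dark=(hsv[...,2]<110)&(l==i)
n,l2,st,ce=cv2.connectedComponentsWithStats(dark.astype(np.uint8));
for j in range(1,n):
    if st[j,4]>8:
        v,u=np.nonzero(l2==j);p=wray(c,np.c_[u+178,v+185],.089)[:,:2];m=p.mean(0);w,V=np.linalg.eigh(np.cov((p-m).T))
        print(st[j],m,np.sqrt(w)*3.46*1e3,'deg',np.degrees(np.arctan2(V[1,1],V[0,1])))
E
```

```text
ring [  7   8  35  35 965] [[ 0.58662409 -0.0260164   0.0905    ]]
```

View pics/w1.png

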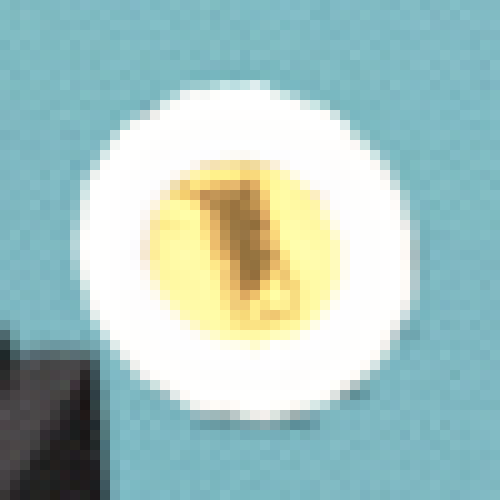

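```bash
python3 -m creep '{"translation":[[-0.19,-0.26,0.36],[-0.19,-0.26,0.36],[-0.19,-0.26,0.36],[0,0,0]],"turn":[[0,0,0],[0,0,0],[0,0,0],[0,0,0]],"grip":[1,1,1,1]}'
python3 - <<'E'
from h import *
c=cam('wrist');np.savez('w.npz',**c);I=c['frame'];print(-c['R'].T@c['t'])
hsv=cv2.cvtColor(I,cv2.COLOR_RGB2HSV)
white=(hsv[...,1]<60)&(hsv[...,2]>200)
white[225:]=0
n,l,st,ce=cv2.connectedComponentsWithStats(white.astype(np.uint8))
for i in np.argsort(-st[1:,4])[:4]+1: print(st[i],wray(c,ce[i],.0905))
save('w2.png',cv2.resize(I[140:240,200:320],None,fx=6,fy=6,interpolation=cv2.INTER_NEAREST))
E
```

```text
time_s: 0.65
tool_pos: [0.5845, -0.0473, 0.1335]
tool_rot: [-179.7, 0.0, 89.8]
force: [0.2, -0.5, 0.1]
grip_width: 0.0869
grasp_force: 0.0
[0.58432926 0.0242219  0.29464585]
[ 240  161   51   50 1334] [[ 0.58605138 -0.02576086  0.0905    ]]
[341 150  49  70 727] [[ 0.65582063 -0.01957174  0.0905    ]]
[19 27  6  8 38] [[0.37186415 0.11728522 0.0905    ]]
```

View pics/w2.png

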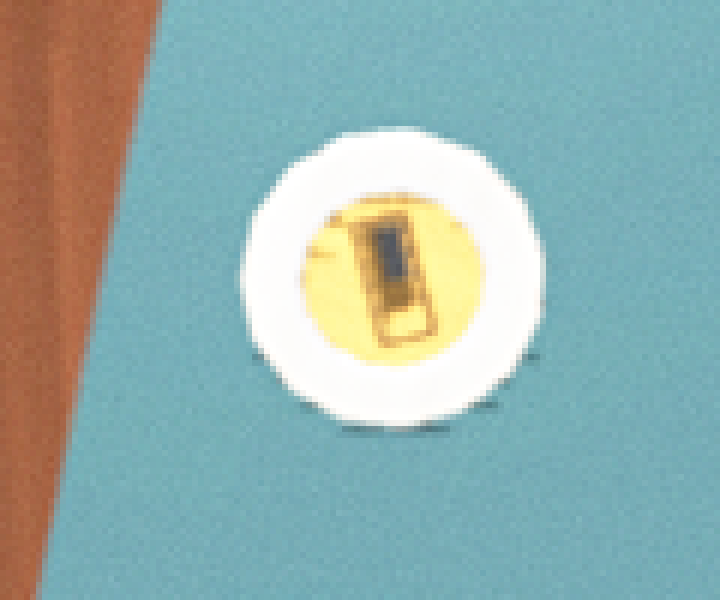

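The slot's outer corners are at crop pixels (350,218), (408,212), (380,345) and (436,328). It leans to +y/-x. I'll compute its angle and move over to the key.

```bash
python3 - <<'E'
from h import *
c=dict(np.load('w.npz'))
p=wray(c,np.array([(350,218),(408,212),(380,345),(436,328)])/6+[200-.5+.08,140-.5+.08],.089)[:,:2]
print(p, p.mean(0)); d=(p[0]+p[1]-p[2]-p[3])/2;print('slot deg',np.degrees(np.arctan2(d[1],d[0])),np.linalg.norm(d))
for a,b in((0,2),(1,3)): d=p[a]-p[b];print(np.degrees(np.arctan2(d[1],d[0])))
d=p[1]-p[0];print(np.degrees(np.arctan2(d[1],d[0])))
d=p[3]-p[2];print(np.degrees(np.arctan2(d[1],d[0])))
E
python3 -m creep '{"translation":[[-0.6,-0.21,0],[-0.6,-0.21,0],[-0.6,-0.21,0],[-0.58,-0.21,0],[-0.56,-0.22,0]],"turn":[[0,0,0],[0,0,0],[0,0,0],[0,0,0],[0,0,0]],"grip":[1,1,1,1,1]}'
python3 -m creep '{"translation":[[0,0,0],[0,0,0],[0,0,0]],"turn":[[0,0,0.05],[0,0,0.051],[0,0,0]],"grip":[1,1,1]}'
python3 - <<'E'
from h import *
c=cam('wrist');np.savez('k.npz',**c);I=c['frame']
hsv=cv2.cvtColor(I,cv2.COLOR_RGB2HSV);H,S,V=cv2.split(hsv)
red=((H<6)|(H>174))&(S>170)&(V>90)
n,l,st,ce=cv2.connectedComponentsWithStats(red.astype(np.uint8))
for i in np.argsort(-st[1:,4])[:3]+1:
    v,u=np.nonzero(l==i);p=wray(c,np.c_[u,v],.086)[:,:2]*1e3
    print(st[i],ce[i],cv2.minAreaRect(p.astype(np.float32)))
save('k.png',cv2.resize(I[130:250,190:340],None,fx=5,fy=5,interpolation=cv2.INTER_NEAREST))
E
```

```text
[[ 0.58107441 -0.01907662]
 [ 0.58790251 -0.01836044]
 [ 0.58460001 -0.03462924]
 [ 0.59129987 -0.03252039]] [ 0.5862192  -0.02614667]
slot deg 103.11577826801819 0.015254209912792258
102.77241609749962
103.49180844497387
5.987685231934873
17.47192584157985
time_s: 1.32
tool_pos: [0.505, -0.2821, 0.1384]
tool_rot: [179.8, 0.1, 90.1]
force: [0.3, -0.8, -0.3]
grip_width: 0.087
grasp_force: 0.0
time_s: 1.7
tool_pos: [0.5051, -0.2806, 0.1378]
tool_rot: [179.8, 0.0, 72.0]
force: [-0.4, 0.5, 0.1]
grip_width: 0.0871
grasp_force: 0.0
[248 160  13  44 395] [254.91139241 182.3164557 ] ((505.87786865234375, -257.9080505371094), (32.52738952636719, 8.913092613220215), 71.44109344482422)
[251 175   1   1   1] [251. 175.] ((505.3697814941406, -252.3280029296875), (0.0, 0.0), 0.0)
[251 185   1   1   1] [251. 185.] ((502.9940490722656, -259.46954345703125), (0.0, 0.0), 0.0)
```

View pics/k.png

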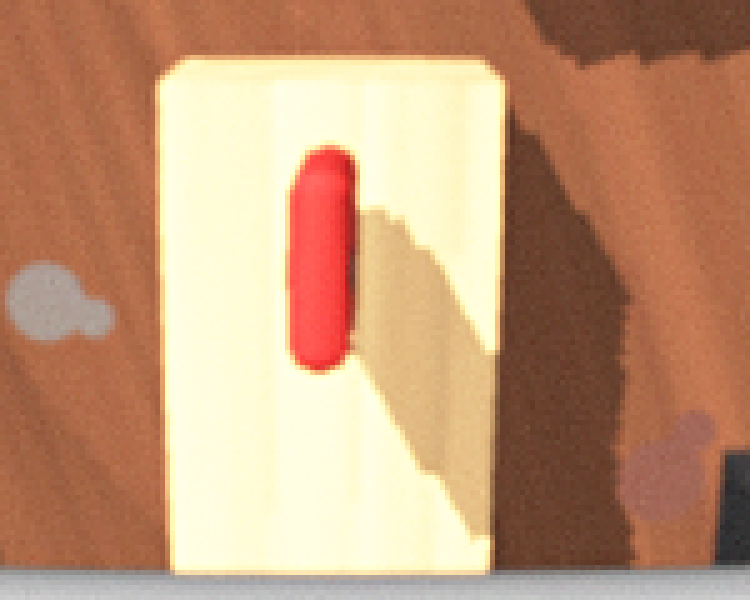

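The key stands upright at full-image pixel (255,182), and it lines up with the tool's x axis. Next I centre the gripper over it, lower, and close.

```bash
python3 -m creep '{"translation":[[0.231,-0.068,0],[0,0,0.35],[0,0,0.35],[0,0,0.3],[0,0,0]],"turn":[[0,0,0],[0,0,0],[0,0,0],[0,0,0],[0,0,0]],"grip":[1,1,1,0.6,0.3]}' 20
python3 -m creep '{"translation":[[0,0,0],[0,0,0]],"turn":[[0,0,0],[0,0,0]],"grip":[0.3,0.3]}' 20
```

```text
time_s: 2.38
tool_pos: [0.5024, -0.2591, 0.0545]
tool_rot: [-179.8, -0.1, 72.0]
force: [-0.3, 0.0, -0.1]
grip_width: 0.0741
grasp_force: 0.0
time_s: 2.62
tool_pos: [0.5045, -0.2617, 0.0577]
tool_rot: [179.9, 0.0, 71.9]
force: [-0.5, -0.0, 0.1]
grip_width: 0.0549
grasp_force: 0.0
```

```bash
python3 -m creep '{"translation":[[0,0,0.05],[0,0,0],[0,0,0]],"turn":[[0,0,0],[0,0,0],[0,0,0]],"grip":[0.25,0.25,0.25]}' 20
python3 - <<'E'
from h import *
for i in range(4):
    c=cam('wrist' if i<1 else 'side');o=env.get_obs();print(o['time_s'],o['tool_pos'].round(4),o['grip_width'])
    if i==0:
        x=c['frame']
d=c['frame'][230:384,240:400]
save('g.png',np.vstack([cv2.resize(x[130:290,150:380],(575,400)),cv2.resize(d,(575,200))*0+cv2.resize(d,(575,200))]))
E
```

```text
time_s: 3.0
tool_pos: [0.5034, -0.2616, 0.0522]
tool_rot: [180.0, -0.0, 71.8]
force: [-0.5, -0.1, -0.2]
grip_width: 0.0265
grasp_force: 0.0
3.05 [ 0.5035 -0.2616  0.0522] 0.02452399744247173
3.1 [ 0.5034 -0.2616  0.0522] 0.0234407630506422
3.15 [ 0.5034 -0.2616  0.0522] 0.022620661201191456
3.2 [ 0.5035 -0.2616  0.0522] 0.022324117089306837
```

View pics/g.png

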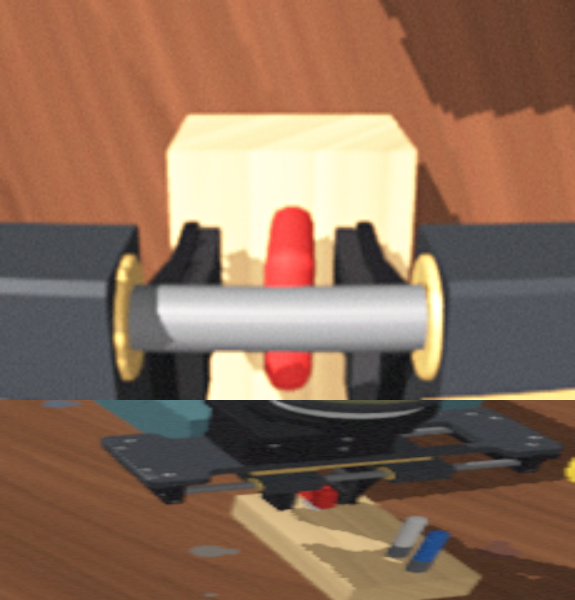

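The fingers straddle the key, which sits about 2 mm to the right of the finger midline (crop x 290 against 277). I'll shift and close.

```bash
python3 -m creep '{"translation":[[0,0.028,0],[0,0,0],[0,0,0],[0,0,0],[0,0,0]],"turn":[[0,0,0],[0,0,0],[0,0,0],[0,0,0],[0,0,0]],"grip":[0.2,0.1,0,0,0]}' 20
python3 -m creep '{"translation":[[0,0,0],[0,0,0],[0,0,0]],"turn":[[0,0,0],[0,0,0],[0,0,0]],"grip":[0,0,0]}' 20
```

```text
time_s: 3.82
tool_pos: [0.5057, -0.2623, 0.0523]
tool_rot: [180.0, 0.0, 71.8]
force: [0.4, 0.1, 0.9]
grip_width: 0.0098
grasp_force: 20.0
time_s: 4.2
tool_pos: [0.5057, -0.2624, 0.0523]
tool_rot: [180.0, 0.0, 71.8]
force: [2.2, -0.3, 0.9]
grip_width: 0.0095
grasp_force: 20.0
```

```bash
python3 -m creep '{"translation":[[0,0,-0.16],[0,0,-0.2],[0,0,-0.3],[0,0,-0.3],[0,0,-0.3]],"turn":[[0,0,0],[0,0,0],[0,0,0],[0,0,0],[0,0,0]],"grip":[0,0,0,0,0]}' 20
python3 - <<'E'
from h import *
for f in('s','d'):
    c=dict(np.load(f+'.npz'));u,v=((238,195),(284,203))[f=='d'];P=cloud(c)
    I=c['frame'];hsv=cv2.cvtColor(I,cv2.COLOR_RGB2HSV);H,S,V=cv2.split(hsv)
    w=~((H>85)&(H<105)&(S>80));m=np.zeros_like(w);m[v-12:v+13,u-12:u+13]=w[v-12:v+13,u-12:u+13]
    n,l,st,ce=cv2.connectedComponentsWithStats(m.astype(np.uint8))
    for i in range(1,n):
        if st[i,4]>20:
            o=-c['R'].T@c['t'];d=c['R'].T@np.linalg.inv(c['K'])@np.r_[ce[i],1];print(f,st[i],o+d*((.091-o[2])/d[2]))
c=cam('wrist');I=c['frame'];hsv=cv2.cvtColor(I,cv2.COLOR_RGB2HSV);H,S,V=cv2.split(hsv)
red=((H<6)|(H>174))&(S>170)&(V>90)
n,l,st,ce=cv2.connectedComponentsWithStats(red.astype(np.uint8))
for i in np.argsort(-st[1:,4])[:3]+1:print(st[i],ce[i])
o=env.get_obs();print(o['tool_pos'],o['grip_width'])
E
```

```text
time_s: 4.82
tool_pos: [0.5047, -0.2622, 0.1548]
tool_rot: [-179.9, 0.0, 71.8]
force: [-0.4, 0.1, 0.5]
grip_width: 0.0099
grasp_force: 20.0
s [228 183  23  18 274] [ 0.56973451 -0.03146636  0.091     ]
d [275 197  19  12 187] [ 0.58606042 -0.02915603  0.091     ]
[250 213  22  31 476] [260.87605042 228.72478992]
[251 271  20  15 224] [260.36160714 277.35714286]
[ 0.50668898 -0.26305057  0.15841886] 0.00987697163871803
```

```bash
python3 -m creep '{"translation":[[0.5,0,0],[0.7,0.01,0],[0.7,0.01,0],[0.7,0.01,0],[0.5,0,0]],"turn":[[0,0,0],[0,0,0],[0,0,0],[0,0,0],[0,0,0]],"grip":[0,0,0,0,0]}' 20
python3 -m creep '{"translation":[[0,0,0],[0,0,0],[0,0,0],[0,0,0],[0,0,0]],"turn":[[0,0,-0.058],[0,0,-0.058],[0,0,-0.058],[0,0,0],[0,0,0]],"grip":[0,0,0,0,0]}' 20
python3 - <<'E'
from h import *
a=cam('side');o=env.get_obs();print(o)
c=cam('wrist');I=c['frame'];hsv=cv2.cvtColor(I,cv2.COLOR_RGB2HSV);H,S,V=cv2.split(hsv)
save('t.png',np.hstack([cv2.resize(I[150:300,190:330],(390,418)),cv2.resize(a['frame'][150:240,240:325],(395,418),interpolation=cv2.INTER_CUBIC)]))
np.savez('d2.npz',**a)
E
```

```text
time_s: 5.5
tool_pos: [0.5851, -0.0243, 0.1533]
tool_rot: [-180.0, -0.0, 72.0]
force: [0.6, -1.0, 0.1]
grip_width: 0.0095
grasp_force: 20.0
time_s: 6.12
tool_pos: [0.5849, -0.0276, 0.1531]
tool_rot: [-180.0, 0.0, 103.0]
force: [0.2, 0.9, -0.7]
grip_width: 0.0099
grasp_force: 20.0
{'time_s': 6.175, 'qpos': array([ 4.88612305, 13.26468091, -5.52062807, 97.67176145,  1.36353229,
       69.13792309, 12.01674203]), 'joint_velocities': array([-0.01369725, -0.01579183,  0.13272696, -0.05595337,  0.05774021,
       -0.1653397 ,  0.71088041]), 'effort': array([ 3.62438418e-02, -4.29416299e+01, -5.00901025e-01, -2.99583739e+01,
       -4.92706674e-02,  6.32138411e-02, -1.88061426e-02]), 'tool_pos': array([ 0.5850029 , -0.02757227,  0.15309121]), 'tool_rot': array([-1.79988623e+02,  6.97631938e-03,  1.02990708e+02]), 'force': array([-0.14114793,  0.24106143, -0.85176644]), 'wrist_torque': array([ 0.00353617,  0.01425973, -0.0469911 ]), 'grasp_force': 20.000086845830083, 'grip_width': 0.0099904863059814}
```

View pics/t.png

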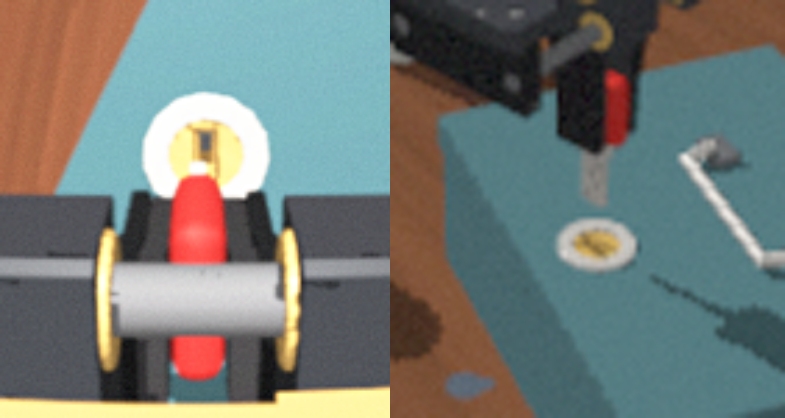

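In the wrist half of the picture, the slot centre (205,145) lies about 2 mm to the right of the key's midline (197), and the angles agree. In the side half, the tip is at crop (595,204) above the ring centre at (597,244). I'll compute the offset between them.

```bash
python3 - <<'E'
from h import *
c=dict(np.load('d2.npz'))
def ray(u,v,z):
    o=-c['R'].T@c['t'];d=c['R'].T@np.linalg.inv(c['K'])@np.r_[u,v,1];return o+d*((z-o[2])/d[2])
f=lambda x,y:(240+(x-390)/4.647-.4,150+y/4.644-.4)
t=ray(*f(595,204),.1168);L=ray(*f(597,244),.091);print(t,L)
d=L-t;tx=np.array([-.225,.974]);ty=np.array([.974,.225]);print(d[:2]@tx*1e3,d[:2]@ty*1e3,'mm tool x,y')
E
```

```text
[ 0.58367135 -0.03080835  0.1168    ] [ 0.58725674 -0.02879272  0.091     ]
1.1565049439320603 3.945685612198425 mm tool x,y
```

```bash
python3 -m creep '{"translation":[[0.0125,0.034,0],[0,0,0.1],[0,0,0.1],[0,0,0.1],[0,0,0]],"turn":[[0,0,0],[0,0,0],[0,0,0],[0,0,0],[0,0,0]],"grip":[0,0,0,0,0]}' 20
python3 -m creep '{"translation":[[0,0,0.02],[0,0,0.02],[0,0,0]],"turn":[[0,0,0],[0,0,0],[0,0,0]],"grip":[0,0,0]}' 20
```

```text
time_s: 6.85
tool_pos: [0.5868, -0.0258, 0.1278]
tool_rot: [-179.9, -0.0, 103.1]
force: [-0.2, -1.2, -0.6]
grip_width: 0.0098
grasp_force: 20.0
time_s: 7.22
tool_pos: [0.5877, -0.0258, 0.1259]
tool_rot: [180.0, 0.0, 103.1]
force: [-0.3, 1.0, -0.7]
grip_width: 0.0099
grasp_force: 20.0
```

```bash
python3 -m creep '{"translation":[[0,0,0.012],[0,0,0.012],[0,0,0]],"turn":[[0,0,0],[0,0,0],[0,0,0]],"grip":[0,0,0]}' 20
python3 -m creep '{"translation":[[0,0,0.012],[0,0,0],[0,0,0]],"turn":[[0,0,0],[0,0,0],[0,0,0]],"grip":[0,0,0]}' 20
```

```text
time_s: 7.6
tool_pos: [0.5879, -0.0258, 0.1246]
tool_rot: [180.0, 0.0, 103.1]
force: [-0.9, -0.8, 4.1]
grip_width: 0.0097
grasp_force: 20.0
time_s: 7.98
tool_pos: [0.5875, -0.0266, 0.1228]
tool_rot: [-180.0, 0.1, 103.1]
force: [-0.2, -1.5, -0.4]
grip_width: 0.0093
grasp_force: 20.0
```

```bash
python3 -m creep '{"translation":[[0,0,0.015],[0,0,0.015],[0,0,0]],"turn":[[0,0,0],[0,0,0],[0,0,0]],"grip":[0,0,0]}' 20
python3 -m creep '{"translation":[[0,0,0.015],[0,0,0.015],[0,0,0]],"turn":[[0,0,0],[0,0,0],[0,0,0]],"grip":[0,0,0]}' 20
```

```text
time_s: 8.35
tool_pos: [0.5877, -0.0267, 0.1203]
tool_rot: [-180.0, 0.1, 103.1]
force: [-0.5, -3.5, -0.0]
grip_width: 0.0099
grasp_force: 20.0
time_s: 8.72
tool_pos: [0.5877, -0.0266, 0.1182]
tool_rot: [180.0, 0.1, 103.1]
force: [-0.1, -5.8, 2.9]
grip_width: 0.0102
grasp_force: 20.0
```

The blade is in the slot. I'll relieve the sideways load and carry on down.

```bash
python3 -m creep '{"translation":[[-0.008,0,0],[0,0,0.02],[0,0,0.02],[0,0,0]],"turn":[[0,0,0],[0,0,0],[0,0,0],[0,0,0]],"grip":[0,0,0,0]}' 20
python3 -m creep '{"translation":[[0,0,0.02],[0,0,0.02],[0,0,0.02],[0,0,0]],"turn":[[0,0,0],[0,0,0],[0,0,0],[0,0,0]],"grip":[0,0,0,0]}' 20
```

```text
time_s: 9.22
tool_pos: [0.5878, -0.0268, 0.1147]
tool_rot: [-180.0, 0.0, 103.1]
force: [-1.0, -4.9, 2.3]
grip_width: 0.01
grasp_force: 20.0
time_s: 9.72
tool_pos: [0.5878, -0.0268, 0.1099]
tool_rot: [-180.0, 0.0, 103.1]
force: [-0.2, -4.6, 2.7]
grip_width: 0.0095
grasp_force: 20.0
```

```bash
python3 -m creep '{"translation":[[-0.012,0,0],[0,0,0.02],[0,0,0.02],[0,0,0]],"turn":[[0,0,0],[0,0,0],[0,0,0],[0,0,0]],"grip":[0,0,0,0]}' 20
python3 -m creep '{"translation":[[0,0,0.02],[0,0,0.02],[0,0,0.015],[0,0,0]],"turn":[[0,0,0],[0,0,0],[0,0,0],[0,0,0]],"grip":[0,0,0,0]}' 20
```

```text
time_s: 10.22
tool_pos: [0.5878, -0.027, 0.1066]
tool_rot: [-180.0, -0.0, 103.2]
force: [-1.3, -3.2, 2.4]
grip_width: 0.01
grasp_force: 20.0
time_s: 10.72
tool_pos: [0.5878, -0.0271, 0.1025]
tool_rot: [-180.0, -0.0, 103.1]
force: [-3.0, -3.0, 5.1]
grip_width: 0.0099
grasp_force: 20.0
```

```bash
python3 -m creep '{"translation":[[-0.008,-0.008,0],[0,0,0.02],[0,0,0.015],[0,0,0]],"turn":[[0,0,0],[0,0,0],[0,0,0],[0,0,0]],"grip":[0,0,0,0]}' 20
python3 -m creep '{"translation":[[0,0,0.012],[0,0,0],[0,0,0]],"turn":[[0,0,0],[0,0,0],[0,0,0]],"grip":[0,0,0]}' 20
```

```text
time_s: 11.22
tool_pos: [0.5878, -0.0273, 0.0995]
tool_rot: [180.0, -0.0, 103.2]
force: [0.2, 0.6, 1.6]
grip_width: 0.0095
grasp_force: 20.0
time_s: 11.6
tool_pos: [0.5878, -0.0274, 0.0989]
tool_rot: [180.0, -0.0, 103.2]
force: [-1.1, 1.5, 5.4]
grip_width: 0.0099
grasp_force: 20.0
```

```bash
python3 -m creep '{"translation":[[0,0,0.01],[0,0,0],[0,0,0]],"turn":[[0,0,0],[0,0,0],[0,0,0]],"grip":[0,0,0]}' 20
python3 -m creep '{"translation":[[0,0,0.01],[0,0,0],[0,0,0]],"turn":[[0,0,0],[0,0,0],[0,0,0]],"grip":[0,0,0]}' 20
```

```text
time_s: 11.98
tool_pos: [0.5878, -0.0275, 0.0987]
tool_rot: [179.9, -0.0, 103.2]
force: [-1.0, 1.6, 7.0]
grip_width: 0.0101
grasp_force: 20.0
time_s: 12.35
tool_pos: [0.5878, -0.0275, 0.0985]
tool_rot: [179.9, -0.0, 103.2]
force: [-2.7, 1.7, 9.8]
grip_width: 0.0098
grasp_force: 20.0
```

```bash
python3 -m creep '{"translation":[[0,0,0],[0,0,0],[0,0,0],[0,0,0]],"turn":[[0,0,0.03],[0,0,0.03],[0,0,0.03],[0,0,0]],"grip":[0,0,0,0]}' 20
python3 -m creep '{"translation":[[0,0,0],[0,0,0],[0,0,0],[0,0,0]],"turn":[[0,0,0.03],[0,0,0.03],[0,0,0.03],[0,0,0]],"grip":[0,0,0,0]}' 20
python3 -c "from cell import env;print(env.get_obs()['wrist_torque'])"
```

```text
time_s: 12.85
tool_pos: [0.588, -0.0276, 0.0985]
tool_rot: [179.9, -0.0, 86.9]
force: [-2.4, 1.9, 9.8]
grip_width: 0.0099
grasp_force: 20.0
time_s: 13.35
tool_pos: [0.5882, -0.0277, 0.0985]
tool_rot: [179.9, -0.1, 70.7]
force: [-2.4, 1.0, 9.7]
grip_width: 0.0098
grasp_force: 20.0
[ 0.33489398  0.49872175 -0.03257325]
```

```bash
python3 -m creep '{"translation":[[0,0,0],[0,0,0],[0,0,0],[0,0,0]],"turn":[[0,0,0.03],[0,0,0.03],[0,0,0.03],[0,0,0]],"grip":[0,0,0,0]}' 20
python3 -c "from cell import env;print(env.get_obs()['wrist_torque'])"
python3 -m creep '{"translation":[[0,0,0],[0,0,0],[0,0,0],[0,0,0]],"turn":[[0,0,0.03],[0,0,0.03],[0,0,0.02],[0,0,0]],"grip":[0,0,0,0]}' 20
python3 -c "from cell import env;print(env.get_obs()['wrist_torque'])"
```

```text
time_s: 13.85
tool_pos: [0.5883, -0.0279, 0.0985]
tool_rot: [179.9, -0.1, 54.5]
force: [-2.2, 0.5, 8.5]
grip_width: 0.01
grasp_force: 20.0
[0.27653354 0.44427532 0.02913392]
time_s: 14.35
tool_pos: [0.5883, -0.0281, 0.0985]
tool_rot: [179.9, -0.1, 40.1]
force: [-1.7, 0.3, 9.6]
grip_width: 0.0101
grasp_force: 20.0
[0.16999753 0.42076799 0.02685466]
```

```bash
python3 -m creep '{"translation":[[0,0,0],[0,0,0],[0,0,0],[0,0,0]],"turn":[[0,0,0.03],[0,0,0.03],[0,0,0.03],[0,0,0]],"grip":[0,0,0,0]}' 20
python3 -c "from cell import env;print(env.get_obs()['wrist_torque'])"
python3 -m creep '{"translation":[[0,0,0],[0,0,0],[0,0,0],[0,0,0],[0,0,0]],"turn":[[0,0,0.02],[0,0,0.02],[0,0,0.02],[0,0,0.02],[0,0,0]],"grip":[0,0,0,0,0]}' 20
python3 -c "from cell import env;print(env.get_obs()['wrist_torque'])"
```

```text
time_s: 14.85
tool_pos: [0.5883, -0.0283, 0.0985]
tool_rot: [179.9, -0.1, 23.9]
force: [-1.5, 0.3, 9.2]
grip_width: 0.0102
grasp_force: 20.0
[ 0.11083873  0.46115237 -0.01806851]
time_s: 15.48
tool_pos: [0.5882, -0.0285, 0.0985]
tool_rot: [180.0, -0.1, 9.5]
force: [-1.3, -0.3, 9.8]
grip_width: 0.01
grasp_force: 20.0
[ 0.08860992  0.45407645 -0.01818317]
```

```bash
python3 -m creep '{"translation":[[0,0,0],[0,0,0],[0,0,0],[0,0,0]],"turn":[[0,0,0.014],[0,0,0.014],[0,0,0],[0,0,0]],"grip":[0,0,0,0]}' 20
python3 - <<'E'
from h import *
print(env.get_obs()['wrist_torque'])
a=cam('side');save('u.png',cv2.resize(a['frame'][130:270,230:400],(729,600)))
E
```

```text
time_s: 15.98
tool_pos: [0.5882, -0.0285, 0.0985]
tool_rot: [180.0, -0.1, 4.5]
force: [-1.8, 0.2, 10.1]
grip_width: 0.0102
grasp_force: 20.0
[0.03180915 0.4519309  0.0328808 ]
```

View pics/u.png

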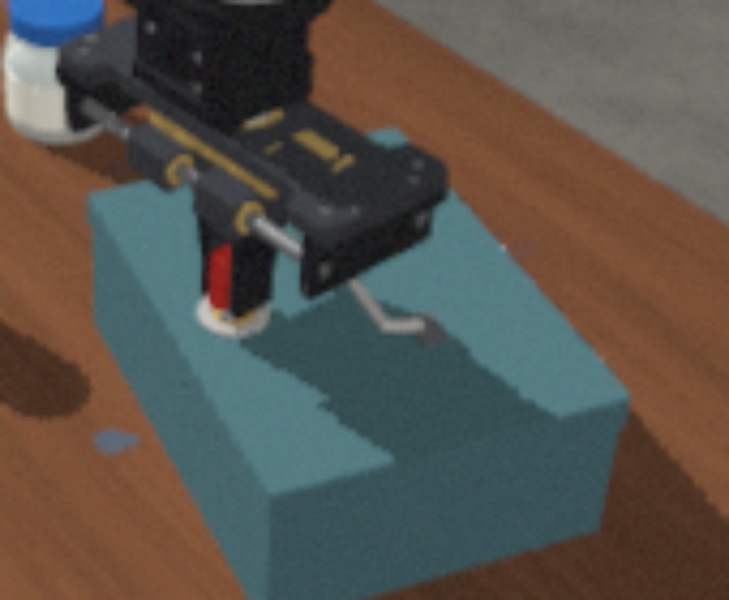

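The key is fully home, the lid is shut, and it has been turned about 1.25 rad. I'll ease the preload, then open and rise.

```bash
python3 -m creep '{"translation":[[0,0,-0.012],[0,0,0]],"turn":[[0,0,0],[0,0,0]],"grip":[0,0]}' 20
python3 -m creep '{"translation":[[0,0,0],[0,0,-0.05],[0,0,-0.2],[0,0,-0.4],[0,0,-0.5]],"turn":[[0,0,0],[0,0,0],[0,0,0],[0,0,0],[0,0,0]],"grip":[0.7,0.7,0.7,0.7,0.7]}'
python3 -m creep '{"translation":[[0,0,-0.5],[0,0,-0.5],[0,0,0],[0,0,0],[0,0,0]],"turn":[[0,0,0],[0,0,0],[0,0,0],[0,0,0],[0,0,0]],"grip":[0.7,0.7,0.7,0.7,0.7]}'
python3 - <<'E'
from h import *
a=cam('side');save('v.png',a['frame']);P=cloud(a);print(P[215:235:10,320],P[195:210,284,2])
E
```

```text
time_s: 16.27
tool_pos: [0.5882, -0.0286, 0.0987]
tool_rot: [180.0, -0.1, 4.5]
force: [0.3, 0.2, 7.4]
grip_width: 0.0098
grasp_force: 20.0
time_s: 16.9
tool_pos: [0.5869, -0.0281, 0.1911]
tool_rot: [-180.0, 0.1, 4.5]
force: [-0.5, -0.0, -0.6]
grip_width: 0.0519
grasp_force: 0.0
time_s: 17.52
tool_pos: [0.5867, -0.0281, 0.2688]
tool_rot: [-180.0, 0.1, 4.5]
force: [0.8, -0.3, 0.3]
grip_width: 0.0608
grasp_force: 0.0
[[ 0.60688382 -0.11908666  0.10987635]
 [ 0.5859493  -0.14334916  0.11225016]] [0.12172705 0.11902121 0.11877017 0.1211229  0.12029196 0.12031783
 0.11922714 0.1208579  0.12340223 0.12098527 0.12106685 0.12202258
 0.12171337 0.12235875 0.12403028]
```

View pics/v.png

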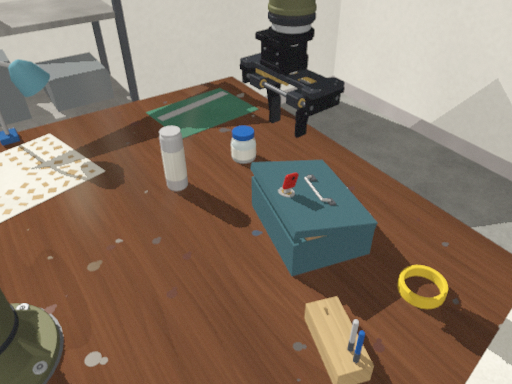

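The lid is ajar, the key stands in the lock at about (290,184), and nothing else has moved. I'll let it settle and hand in.

```bash
python3 -m creep '{"translation":[[0,0,0],[0,0,0],[0,0,0],[0,0,0],[0,0,0]],"turn":[[0,0,0],[0,0,0],[0,0,0],[0,0,0],[0,0,0]],"grip":[0.7,0.7,0.7,0.7,0.7]}'
python3 - <<'E'
from h import *
a=cam('side');P=cloud(a);print(np.median(P[195:210,280:284,2]))
print(env.sign_off())
E
```

```text
time_s: 18.2
tool_pos: [0.5875, -0.0281, 0.2702]
tool_rot: [180.0, -0.0, 4.5]
force: [-0.3, -0.1, -0.4]
grip_width: 0.0607
grasp_force: 0.0
0.12182779849333801
the job is handed in; nothing more can be done
None
```

The red-headed key is home in the lock, turned about 1.25 rad clockwise and let go; the lid sprang ajar with the key left in it, the other things look unmoved in the side view, and the job was handed in at about 18 s.

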